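Snap the sealing cap onto a centrifuge bucket

ROBOT

A 7-joint arm with a two-finger parallel gripper is mounted at the origin on the work surface. World frame = base frame: x ahead of the robot, y to its left, z up, the work surface at z = 0. Lengths are in mm, angles in rad, forces in N, time in s.
With the tool pointing down it reaches from about 400 to 750 mm from the base axis. Payload 19.5 kg.
Tool frame: the origin (TCP) lies midway between the tips of the shut fingers; the grasp point (between the pads) lies r.pinch_z behind it (r.pinch_z is the distance from the TCP to the grasp point, in mm); x points along the fingers, z is the direction in which the jaws open and shut, and the axes are right-handed (so a half turn about x gives the same grasp; the last joint's range is limited). The gripper opens to 85 mm and grips with 20 to 120 N. Pads are 22 mm wide; open, the fingers measure 114 mm over their backs; the gripper's body (76 mm by 85 mm) begins 54 mm behind the grasp point. The pads swing forward as they close: fully open they stand 13 mm farther back than shut.
Start: joints at [1.222, 0.707, -0.028, 1.485, 0.022, 0.951, -0.075], TCP at [173.648, -548.125, 231.268] pointing down, gripper open.
Joint ranges: [-2.71, 2.71], [-0.32, 2.16], [-1.57, 1.52], [0, 2.45], [-1.46, 4.6], [0, 2.02], [-2.83, 2.83]. Speed limits (rad/s): [1.89, 1.89, 2.57, 2.57, 3.01, 3.01, 3.01].

INTERFACE

Orientations are given as [roll, pitch, yaw] about the fixed x, y, z axes, in that order (R = Rz(yaw) Ry(pitch) Rx(roll)).
In Python, from rig import r gives the robot as it stands.
- The arm moves only by the tool step_arm, never from a script. Its argument "commands" is a list of rows, each an object of numbers: "dx", "dy", "dz": the shift along the tool's x, y, z in mm; "rx", "ry", "rz": the turn, a rotation vector about the tool's x, y, z in rad; "claw": the finger opening in mm, from 0 to 85.4. In form: [{"dx": .., "dy": .., "dz": .., "rx": .., "ry": .., "rz": .., "claw": ..}, ...]. A call has 1 to 5 rows; each row shifts and turns the commanded pose from where the row before left it, along the tool's axes as they then stand; what a row does not reach is not made up. A row lasts 1/10 s, in which the tool goes at most 50 mm and 8.59 degrees, less where a joint would pass 70% of its speed; a pose out of reach is approached as far as the arm can. A call is refused whole if a number of a shift passes 50 or a number of a turn 0.15, either way. A call with a gripper value outside its range is refused whole. The fingers move at their own pace and stop on an object; "squeeze" is the grip in N (left out, the last holds). Time passes only in rows, so rows that do not move let the fingers close. It gives the time, the measured TCP pose, the force and the opening at its end, in the units of the state.
- r.state(): the state, without advancing time (a new reading comes with each control period).
- r.camera(name): name is "scene" or "top" or "wrist"; returns a dict with "img" (480x640x3 uint8, red, green, blue), "z_map" (480x640 float32, mm along the optical axis (not along the pixel's ray), 0 where there is no reading), "K" (3x3 intrinsics, pixels), "world_to_cam" (4x4, takes a point from world to camera coordinates); the wrist camera has in their place "T_tool_cam" (4x4, takes a point from camera to tool coordinates, whose origin is the TCP and whose axes are the tool frame's). Camera axes: x right, y down, z forward; pixel columns grow to the right and rows downward; lengths in mm; the calibration is good to about 2 mm. A picture is of the moment at which its call begins: read the wrist's pose just before it.
- r.close_job(): hands the job in, once; it reports no verdict.
The state is a dict: "t": time; "qpos": joint angles; "joint_vel": joint speeds; "joint_efforts": joint torques, N m; "tool_pos": TCP position; "orientation": TCP orientation; "contact_force": force on the tool from outside, world axes, zero at the start; "moment": the same for the moment, N m; "opening": finger opening in mm.
Only numpy, scipy, OpenCV 4.12 (cv2) and the standard library are available. Lean on these libraries where they do the work, as an engineer would, in place of code of your own. Each camera call takes 0.05 s, during which the arm holds its last target. There are 200 camera calls.

TASK

The orange sealing cap is only perched on one of the two centrifuge buckets. Take the seating tool out of its stand, press its green foot squarely down on the middle of the cap until the cap clicks fully home, flush on the rim all round, never leaning on it with more than 35 N and never pushing it with the fingers, then put the tool back in its stand, upright with its collar resting on the stand, and let go. Leave the bucket that is already closed, the tubes and the jar alone.

Things in the scene. Friction and masses are not known exactly. Their poses are not given: they have to be found in the camera images.
- cap: Orange round snap cap, 76 mm across, 6 mm thick, over a white plug of 60 mm diameter and 22 mm length; loose, about 70 g. Origin: centre of the orange flange's underside, z up. At the start it is perched level about 12 mm above the rim, its plug resting on four sprung balls in the bucket's mouth.
- cap_top (a point): Centre of the cap's flat top, 6 mm above its origin: where to press. Pushed down, the cap resists with a force that rises to roughly 7 to 13 N in the first 2 to 5 mm, then falls off, and about 5 mm above the rim it clicks and snaps home by itself; home, the flange is on the rim and does not yield. It must not be loaded with more than 35 N.
- bucket_rim (a point): Centre of the rim of the open bucket, 70 mm above the table, z up. The bucket is an aluminium cylinder, 84 mm across, on a white 100 mm square foot, fixed to the bench. When the cap is home its origin is at this point.
- tool: Seating tool, 0.25 kg, hanging upright in its stand. Origin: centre of the underside of its steel collar, z up. Collar 64 mm across, 8 mm thick. Below it a shaft of 18 mm diameter with a flat green round foot, 40 mm across. A stiff screw thread sets the foot: its underside lies 30 to 60 mm below the origin; the setting differs every time, is not reported and does not change under load.
- tool_grip (a point): Middle of the tool's blue square handle, 32 mm above the tool's origin; handle 28 x 28 mm with sides along the tool's x and y, reaching from 8 to 56 mm above the origin (so from the collar's top up), free all round, to grip from above.
- stand_top (a point): Centre of the top of the tool's stand, a white upright tube fixed to the bench, 68 mm outside and 52 mm inside diameter, top 70 mm above the table, inner floor 5 mm above the table. The tool hangs with its foot in the tube and its collar on the tube's top, its origin at this point (up to 6 mm to the side by play).
- closed_bucket: The other bucket, the same but with its orange cap already home (top of cap 76 mm above the table); origin: centre of its underside on the table. Fixed; leave it alone.
- tube_a: Bystander: sample tube stood upside down on its white screw cap, 34 mm across, 113 mm tall, loose; origin: centre of its underside.
- tube_b: Bystander: a second such tube.
- jar: Bystander: white jar with blue lid, 56 mm across, 80 mm tall, loose; origin: centre of its underside.
Things that resemble listed ones, but are neither listed nor needed, are in the scene too. Leave any grey or red look-alike of the cap alone.

How it is judged (in metres and radians):
On the way, in this order (a step that is already met when the one before it is completed fails the run):
1. the tool, out of its stand, bears on the cap (contact force between tool and cap above 2.5 N and horizontal distance between tool and stand_top above 0.06 m), for 0.04 s.
2. the cap is home on the rim (z of cap in the frame of bucket_rim below 0.0018 m and horizontal distance between cap and bucket_rim below 0.004 m and angle between cap's own z axis and vertical below 0.035 rad), for 0.1 s.
At the end, for the whole second after the job is handed in: The cap is home: its flange within 1.8 mm of the rim, within 4 mm of centre and within 0.035 rad of level; the tool hangs in its stand, within 9 mm of centre, its collar within 3 mm of the stand's top, within 0.06 rad of upright, at rest (under 20 mm/s) (all of step 2 and z of cap in the frame of bucket_rim above -0.003 m and horizontal distance between tool and stand_top below 0.009 m and z of tool in the frame of stand_top between -0.003 and 0.003 m and angle between tool's own z axis and vertical below 0.06 rad and linear speed of tool below 0.02 m/s); the robot touches nothing.
It fails at once if the cap is loaded by the tool with more than 35 N (contact force between tool and cap above 35 N).
It fails at once if the fingers push the cap (over 2 N) (contact force between the fingers and cap above 2 N).
It fails at once if the closed bucket is touched with more than 3 N (contact force between closed_bucket and anything else above 3 N).
It fails at once if a tube or the jar is moved more than 15 mm or tipped (distance of any of tube_a, tube_b, jar from where it was at the start of the episode above 0.015 m or angle between any of tube_a, tube_b, jar's own z axis and vertical above 0.3 rad).
It also fails if it takes over 70 s, if anything falls off the work surface, if the arm or the gripper's body presses on something with over 40 N, if the wrist force passes 120 N, or if a joint passes its speed limit or range.

## Working session

There is one attempt and no reset: what is moved stays moved. The work goes in short steps, Python scripts to look and compute and a tool call to move; the robot and the scene stay as the last step left them, time stands still between calls to the robot, and variables do not carry over. Pictures are saved under pics/ and viewed, about 8 in all and at most 12, crops included, and the job is handed in when it is done.

Besides the shell and the picture viewer there is one more tool, called after "Emit:" in YAML: its name, and indented under it one key for each argument. step_arm: Moves the arm, as the interface text tells. Its arguments: {"type":"object","properties":{"commands":{"type":"array","items":{"type":"object","properties":{"dx":{"type":"number"},"dy":{"type":"number"},"dz":{"type":"number"},"rx":{"type":"number"},"ry":{"type":"number"},"rz":{"type":"number"},"claw":{"type":"number"}}}},"squeeze":{"type":"number"}},"required":["commands"]}

```bash
ls; mkdir -p pics; cat > h.py <<'E'
import numpy as np, cv2
from rig import r
from scipy.spatial.transform import Rotation as R
def save(n,img,s=1): cv2.imwrite('pics/'+n,cv2.resize(img[:,:,::-1],None,fx=s,fy=s))
def cast(c,u,v,z,Twc=None):
    T=np.linalg.inv(c['world_to_cam']) if Twc is None else Twc
    d=T[:3,:3]@np.linalg.inv(c['K'])@[u,v,1]; o=T[:3,3]
    return o+d*(z-o[2])/d[2]
def pts(c,Twc=None):
    T=np.linalg.inv(c['world_to_cam']) if Twc is None else Twc
    v,u=np.mgrid[0:480,0:640]; p=np.stack([u,v,np.ones_like(u)],-1)@np.linalg.inv(c['K']).T*c['z_map'][...,None]
    return p@T[:3,:3].T+T[:3,3]
def wristT(c,s):
    T=np.eye(4);T[:3,:3]=R.from_euler('xyz',s['orientation']).as_matrix();T[:3,3]=s['tool_pos'];return T@c['T_tool_cam']
E
python3 - <<'E'
from h import *
s=r.state();print(s, r.pinch_z)
for n in('top','scene'):
    c=r.camera(n);np.savez(n+'.npz',**c);save(n+'.png',c['img'])
c=np.load('top.npz');print(np.linalg.inv(c['world_to_cam']).round(2),c['K'])
E
```

```text
pics
{'t': 0.0, 'qpos': array([ 1.22229732,  0.70707487, -0.02759881,  1.48500393,  0.02199199,
        0.95092238, -0.07553103]), 'joint_vel': array([ 0.00024332, -0.00064854,  0.00076225,  0.00081302,  0.00060864,
        0.00129848, -0.00025178]), 'joint_efforts': array([-7.80319824e-04, -8.83220172e+01,  1.23430509e+00, -2.36168736e+01,
        1.68153219e-02,  6.64329214e-03, -1.32358546e-04]), 'tool_pos': array([ 173.56431115, -547.89290428,  230.84262508]), 'orientation': array([-3.1035228 ,  1.56969011,  1.91561587]), 'contact_force': array([0.06026417, 0.59325374, 0.29897762]), 'moment': array([ 1.51710618e-02, -3.08596371e-02, -7.08805303e-05]), 'opening': 85.66533490973686} 18.700000000000003
[[ 0.0000e+00 -9.9000e-01  1.1000e-01  4.5817e+02]
 [-1.0000e+00  0.0000e+00  2.0000e-02  5.5680e+01]
 [-2.0000e-02 -1.1000e-01 -9.9000e-01  8.7297e+02]
 [ 0.0000e+00  0.0000e+00  0.0000e+00  1.0000e+00]] [[433.41409852   0.         315.09927449]
 [  0.         433.41409852 238.80517726]
 [  0.           0.           1.        ]]
```

View pics/top.png

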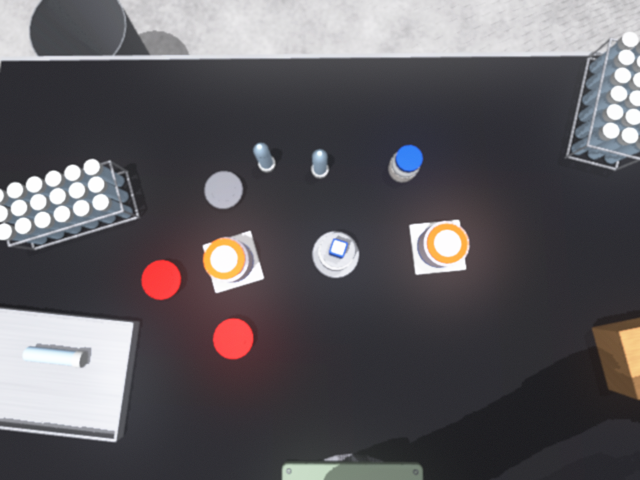

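View pics/scene.png

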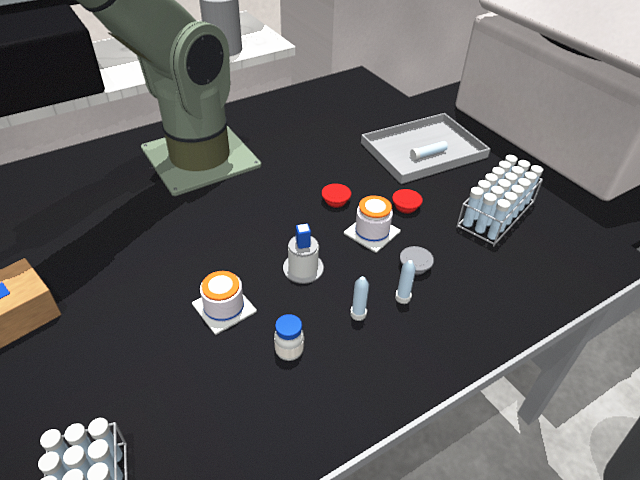

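The top view shows two orange caps at (227,259) and (446,243), the tool's blue handle at (339,248), tubes at (264,157) and (320,163), and the jar at (407,160). The look-alikes are red discs at (161,280) and (233,339) and a grey one at (223,190). Depth should tell which orange cap is perched.

```bash
cat > m.py <<'E'
from h import *
for n in('top','scene'):
    c=dict(np.load(n+'.npz'));P=pts(c);hsv=cv2.cvtColor(c['img'],cv2.COLOR_RGB2HSV)
    for col,lo,hi in(('orange',(8,150,120),(22,255,255)),('blue',(100,150,60),(125,255,255))):
        m=cv2.inRange(hsv,lo,hi);cs,_=cv2.findContours(m,cv2.RETR_EXTERNAL,cv2.CHAIN_APPROX_NONE)
        for k in cs:
            if cv2.contourArea(k)<60: continue
            mm=np.zeros_like(m);cv2.drawContours(mm,[k],-1,255,-1);q=P[(mm>0)&(c['z_map']>0)]
            zt=np.percentile(q[:,2],[10,50,90]);q2=q[abs(q[:,2]-zt[1])<4]
            (u,v),ax,a=cv2.fitEllipse(k)
            print(n,col,(round(u),round(v)),'z',zt.round(1),'mid',((q2.max(0)+q2.min(0))/2).round(1),'ext',np.ptp(q2,0).round(1),'castZ76',cast(c,u,v,76).round(1),'88',cast(c,u,v,88).round(1))
            print(cv2.minAreaRect(k)) if col=='blue' else 0
E
python3 m.py
python3 - <<'E'
from h import *
c=np.load('scene.npz');a=cv2.resize(c['img'][180:340,180:330],None,fx=2.6,fy=2.6);b=cv2.resize(c['img'][180:340,270:420],None,fx=2.6,fy=2.6)
save('crop.png',np.hstack([a,b]))
E
```

```text
top orange (223, 258) z [87.  88.8 90.5] mid [513.1 234.9  88.8] ext [71.2 72.   7.9] castZ76 [513.9 238.1  76. ] 88 [513.1 235.4  88. ]
top orange (447, 243) z [76.2 78.  79.8] mid [ 542.1 -173.6   77.8] ext [70.6 70.7  7.6] castZ76 [ 541.9 -173.8   76. ] 88 [ 540.6 -170.3   88. ]
top blue (409, 158) z [78.7 81.6 83.3] mid [ 702.9 -107.9   81.6] ext [49.1 49.2  7.8] castZ76 [ 704.1 -108.2   76. ] 88 [ 700.4 -105.7   88. ]
((409.0, 157.5), (26.0, 27.0), 0.0)
scene orange (220, 285) z [75.  77.3 79.3] mid [ 543.  -174.2   77.2] ext [78.7 74.2  7.6] castZ76 [ 544.3 -174.5   76. ] 88 [ 554.7 -177.7   88. ]
scene orange (375, 206) z [86.  88.7 90.7] mid [514.  233.6  88.6] ext [76.9 74.9  7.8] castZ76 [504.2 243.1  76. ] 88 [515.2 233.5  88. ]
scene blue (288, 326) z [73.2 80.8 82.8] mid [ 704.3 -107.7   80.8] ext [50.5 48.6  7.8] castZ76 [ 704.8 -107.8   76. ] 88 [ 712.8 -112.1   88. ]
((288.0, 326.5), (25.0, 26.0), 90.0)
scene blue (3, 291) z [81.  83.4 85.3] mid [ 344.2 -546.    83.4] ext [37.9 18.   7.3] castZ76 [ 339.8 -547.6   76. ] 88 [ 353.3 -545.2   88. ]
((4.5, 290.5), (15.0, 9.0), 90.0)
scene blue (303, 234) z [ 85.6 108.  125.6] mid [535.8  23.8 107.9] ext [22.5 24.7  7.8] castZ76 [501.3  45.9  76. ] 88 [512.4  39.2  88. ]
((303.0, 235.0), (24.0, 14.0), 90.0)
```

View pics/crop.png

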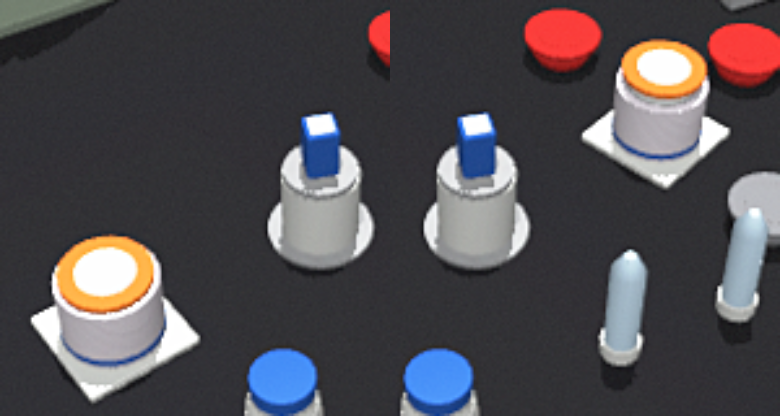

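The crop confirms it: the bucket at scene (375,206), with a white gap under the orange, is perched (top z≈88). The other at (220,285) is closed (z≈76). The only tool is the blue handle at scene (303,234). Next: the handle's pose.

```bash
python3 - <<'E'
from h import *
for n in('top','scene'):
    c=dict(np.load(n+'.npz'));P=pts(c)
    m=(P[...,2]>120)&(P[...,2]<134)&(abs(P[...,0]-530)<40)&(abs(P[...,1]-22)<40)&(c['z_map']>0)
    q=P[m];print(n,m.sum(),np.median(q[:,2]),cv2.minAreaRect(q[:,:2].astype(np.float32)))
    m=(P[...,2]>73)&(P[...,2]<84)&(abs(P[...,0]-530)<60)&(abs(P[...,1]-22)<60)&(c['z_map']>0)
    q=P[m];print('collar',m.sum(),np.median(q[:,2]),cv2.minEnclosingCircle(q[:,:2].astype(np.float32)))
s=r.state();print(R.from_euler('xyz',s['orientation']).as_matrix().round(3))
E
```

```text
top 259 127.83710344281349 ((529.9268798828125, 27.527450561523438), (27.354745864868164, 27.85530662536621), 71.43858337402344)
collar 662 79.47220597003457 ((528.866943359375, 28.308706283569336), 33.23896789550781)
scene 147 126.7423747301699 ((530.410400390625, 27.338653564453125), (27.92629623413086, 31.466543197631836), 71.48948669433594)
collar 344 79.15242859654563 ((530.2527465820312, 27.08379364013672), 33.22523498535156)
[[-0.     0.953  0.302]
 [ 0.001  0.302 -0.953]
 [-1.    -0.    -0.001]]
```

```bash
cat >> h.py <<'E'
def plan(goal,ang,n):
    "rows to reach goal (mm) pointing down with jaw axis at ang (deg, world)"
    s=r.state();R0=R.from_euler('xyz',s['orientation']);a=np.radians(ang);z=np.array([np.cos(a),np.sin(a),0]);x=np.array([0,0,-1.])
    Rg=R.from_matrix(np.stack([x,np.cross(z,x),z],1));w=(R0.inv()*Rg).as_rotvec();d=(np.array(goal)-s['tool_pos'])/n
    print('pos',s['tool_pos'].round(1),'F',s['contact_force'].round(1),'open',round(s['opening'],1),'t',round(s['t'],2),'jaw',np.degrees(np.arctan2(R0.as_matrix()[1,2],R0.as_matrix()[0,2])).round(2),'w',w.round(4))
    for i in range(n):
        Ri=R0*R.from_rotvec(w*i/n);print(i,Ri.inv().apply(d).round(2),(w/n).round(4))
E
python3 -c "
from h import *
plan([530,27.4,200],-18.5,15)"
```

```text
pos [ 173.6 -547.9  230.9] F [-0.4 -0.   0.4] open 85.5 t 0.1 jaw -72.42 w [-9.411e-01 -9.000e-04 -4.000e-04]
0 [  2.09  34.24 -29.39] [-0.0627 -0.0001 -0.    ]
1 [  2.08  36.01 -27.18] [-0.0627 -0.0001 -0.    ]
2 [  2.08  37.65 -24.87] [-0.0627 -0.0001 -0.    ]
3 [  2.08  39.13 -22.46] [-0.0627 -0.0001 -0.    ]
4 [  2.08  40.46 -19.96] [-0.0627 -0.0001 -0.    ]
5 [  2.07  41.63 -17.39] [-0.0627 -0.0001 -0.    ]
6 [  2.07  42.64 -14.74] [-0.0627 -0.0001 -0.    ]
7 [  2.07  43.48 -12.04] [-0.0627 -0.0001 -0.    ]
8 [ 2.07 44.15 -9.29] [-0.0627 -0.0001 -0.    ]
9 [ 2.07 44.65 -6.5 ] [-0.0627 -0.0001 -0.    ]
10 [ 2.06 44.97 -3.69] [-0.0627 -0.0001 -0.    ]
11 [ 2.06 45.11 -0.87] [-0.0627 -0.0001 -0.    ]
12 [ 2.06 45.08  1.96] [-0.0627 -0.0001 -0.    ]
13 [ 2.06 44.87  4.79] [-0.0627 -0.0001 -0.    ]
14 [ 2.06 44.48  7.59] [-0.0627 -0.0001 -0.    ]
```

Emit:
step_arm:
  commands:
    - {"dx": 2, "dy": 34.2, "dz": -29.4, "rx": -0.063, "claw": 85}
    - {"dx": 2, "dy": 36, "dz": -27.2, "rx": -0.063, "claw": 85}
    - {"dx": 2, "dy": 37.6, "dz": -24.9, "rx": -0.063, "claw": 85}
    - {"dx": 2, "dy": 39.1, "dz": -22.5, "rx": -0.063, "claw": 85}
    - {"dx": 2, "dy": 40.5, "dz": -20, "rx": -0.063, "claw": 85}

```text
$.commands[0]: bad value
```

Emit:
step_arm:
  commands:
    - {"dx": 2, "dy": 41.6, "dz": -17.4, "rx": -0.063, "claw": 85}
    - {"dx": 2, "dy": 42.6, "dz": -14.7, "rx": -0.063, "claw": 85}
    - {"dx": 2, "dy": 43.5, "dz": -12, "rx": -0.063, "claw": 85}
    - {"dx": 2, "dy": 44.1, "dz": -9.3, "rx": -0.063, "claw": 85}
    - {"dx": 2, "dy": 44.6, "dz": -6.5, "rx": -0.063, "claw": 85}

```text
$.commands[0]: bad value
```

Emit:
step_arm:
  commands:
    - {"dx": 2, "dy": 45, "dz": -3.7, "rx": -0.063, "claw": 85}
    - {"dx": 2, "dy": 45.1, "dz": -0.9, "rx": -0.063, "claw": 85}
    - {"dx": 2, "dy": 45.1, "dz": 2, "rx": -0.063, "claw": 85}
    - {"dx": 2, "dy": 44.9, "dz": 4.8, "rx": -0.063, "claw": 85}
    - {"dx": 2, "dy": 44.5, "dz": 7.6, "rx": -0.063, "claw": 85}

```text
$.commands[0]: bad value
```

```bash
python3 - <<'E'
from h import *
plan([530,27.4,200],-18.5,1)
s=r.state();c=r.camera('wrist');T=wristT(c,s);P=pts(c,T);save('w1.png',c['img'])
print(T.round(2))
m=(P[...,2]>120)&(P[...,2]<134)&(abs(P[...,0]-530)<40)&(abs(P[...,1]-27)<40)&(c['z_map']>0)
q=P[m];print(m.sum(),np.median(q[:,2]) if m.any() else 0,cv2.minAreaRect(q[:,:2].astype(np.float32)) if m.any() else 0)
E
```

```text
pos [ 173.6 -547.9  230.9] F [-0.4 -0.   0.4] open 85.5 t 0.1 jaw -72.42 w [-9.411e-01 -9.000e-04 -4.000e-04]
0 [  31.28  513.56 -440.79] [-9.411e-01 -9.000e-04 -4.000e-04]
[[ 3.0000e-01 -9.1000e-01 -2.9000e-01  2.4879e+02]
 [-9.5000e-01 -2.9000e-01 -9.0000e-02 -5.2433e+02]
 [-0.0000e+00  3.1000e-01 -9.5000e-01  3.7303e+02]
 [ 0.0000e+00  0.0000e+00  0.0000e+00  1.0000e+00]]
0 0 0
```

View pics/w1.png

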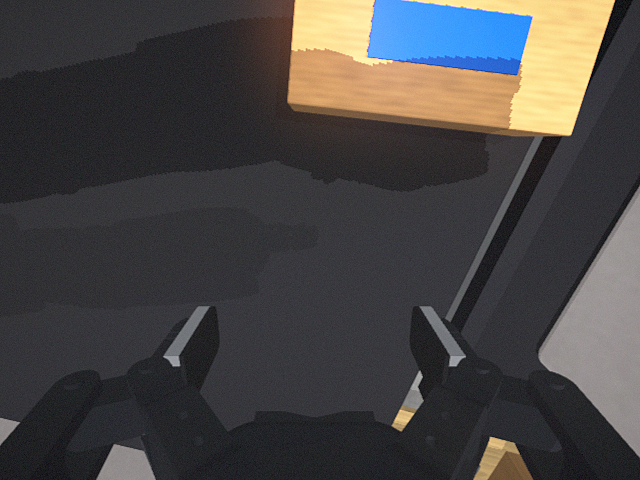

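The moves were refused, so the wrist view only shows the start area (a wooden block at the top and the fingers). I'll resend with every field filled in.

Emit:
step_arm:
  commands:
    - {"dx": 2, "dy": 34.2, "dz": -29.4, "rx": -0.063, "ry": 0, "rz": 0, "claw": 85}
    - {"dx": 2, "dy": 36, "dz": -27.2, "rx": -0.063, "ry": 0, "rz": 0, "claw": 85}
    - {"dx": 2, "dy": 37.6, "dz": -24.9, "rx": -0.063, "ry": 0, "rz": 0, "claw": 85}
    - {"dx": 2, "dy": 39.1, "dz": -22.5, "rx": -0.063, "ry": 0, "rz": 0, "claw": 85}
    - {"dx": 2, "dy": 40.5, "dz": -20, "rx": -0.063, "ry": 0, "rz": 0, "claw": 85}

```text
t: 0.65
tool_pos: [292.8, -354.6, 221.2]
orientation: [2.261, 1.571, 1.315]
contact_force: [2.1, -0.4, -0.4]
opening: 84.6
```

Emit:
step_arm:
  commands:
    - {"dx": 2, "dy": 41.6, "dz": -17.4, "rx": -0.063, "ry": 0, "rz": 0, "claw": 85}
    - {"dx": 2, "dy": 42.6, "dz": -14.7, "rx": -0.063, "ry": 0, "rz": 0, "claw": 85}
    - {"dx": 2, "dy": 43.5, "dz": -12, "rx": -0.063, "ry": 0, "rz": 0, "claw": 85}
    - {"dx": 2, "dy": 44.1, "dz": -9.3, "rx": -0.063, "ry": 0, "rz": 0, "claw": 85}
    - {"dx": 2, "dy": 44.6, "dz": -6.5, "rx": -0.063, "ry": 0, "rz": 0, "claw": 85}

```text
t: 1.15
tool_pos: [411.3, -162.7, 211.2]
orientation: [1.422, 1.571, 0.79]
contact_force: [1.2, -0.7, -0.5]
opening: 84.6
```

Emit:
step_arm:
  commands:
    - {"dx": 2, "dy": 45, "dz": -3.7, "rx": -0.063, "ry": 0, "rz": 0, "claw": 85}
    - {"dx": 2, "dy": 45.1, "dz": -0.9, "rx": -0.063, "ry": 0, "rz": 0, "claw": 85}
    - {"dx": 2, "dy": 45.1, "dz": 2, "rx": -0.063, "ry": 0, "rz": 0, "claw": 85}
    - {"dx": 2, "dy": 44.9, "dz": 4.8, "rx": -0.063, "ry": 0, "rz": 0, "claw": 85}
    - {"dx": 0, "dy": 0, "dz": 0, "rx": 0, "ry": 0, "rz": 0, "claw": 85}

```text
t: 1.65
tool_pos: [507.1, -5.1, 202.7]
orientation: [1.719, 1.568, 1.346]
contact_force: [-0.4, -0.5, -0.2]
opening: 85.0
```

```bash
python3 - <<'E'
from h import *
plan([530,27.4,200],-18.5,5)
s=r.state();c=r.camera('wrist');T=wristT(c,s);P=pts(c,T);save('w2.png',c['img'])
for lo,hi in((120,134),(73,84)):
    m=(P[...,2]>lo)&(P[...,2]<hi)&(abs(P[...,0]-530)<40)&(abs(P[...,1]-27)<40)&(c['z_map']>0)
    q=P[m]
    if m.any(): print(m.sum(),np.median(q[:,2]),cv2.minAreaRect(q[:,:2].astype(np.float32)),cv2.minEnclosingCircle(q[:,:2].astype(np.float32)))
E
```

```text
pos [507.1  -5.1 202.7] F [-0.4 -0.5 -0.2] open 85.0 t 1.65 jaw -21.38 w [-0.0503 -0.0004 -0.0028]
0 [0.57 7.73 1.9 ] [-0.0101 -0.0001 -0.0006]
1 [0.57 7.71 1.98] [-0.0101 -0.0001 -0.0006]
2 [0.56 7.69 2.05] [-0.0101 -0.0001 -0.0006]
3 [0.56 7.67 2.13] [-0.0101 -0.0001 -0.0006]
4 [0.55 7.65 2.21] [-0.0101 -0.0001 -0.0006]
1701 125.59324754796526 ((530.8966064453125, 27.704803466796875), (28.471759796142578, 28.02874183654785), 71.90412902832031) ((531.02783203125, 27.831708908081055), 18.346641540527344)
2977 77.45821271678966 ((531.2537841796875, 27.96221351623535), (62.66781234741211, 62.70784378051758), 67.07041931152344) ((531.0153198242188, 28.036340713500977), 31.826475143432617)
```

View pics/w2.png

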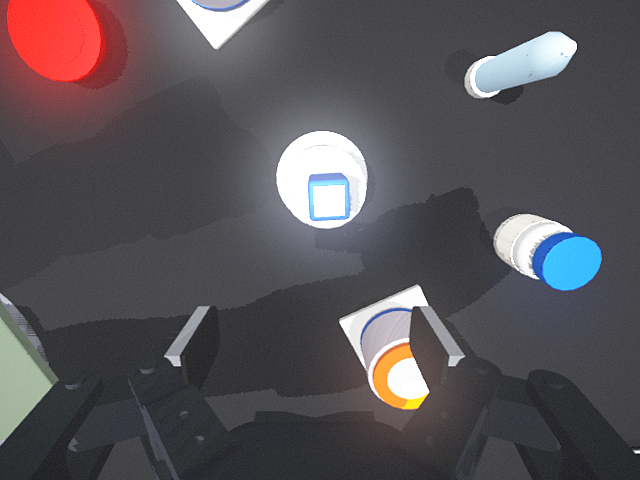

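The wrist view shows the handle at (328,198), clear all round, with the tool at (530.9, 27.8). Moving over it and down.

Emit:
step_arm:
  commands:
    - {"dx": 0, "dy": 19.5, "dz": 5.5, "rx": -0.028, "ry": 0, "rz": -0.0015, "claw": 85}
    - {"dx": 0, "dy": 19.5, "dz": 5.6, "rx": -0.028, "ry": 0, "rz": -0.0015, "claw": 85}
    - {"dx": 20, "dy": 0, "dz": 0, "rx": 0, "ry": 0, "rz": 0, "claw": 85}
    - {"dx": 20, "dy": 0, "dz": 0, "rx": 0, "ry": 0, "rz": 0, "claw": 85}
    - {"dx": 0, "dy": 0, "dz": 0, "rx": 0, "ry": 0, "rz": 0, "claw": 85}

```text
t: 2.2
tool_pos: [528.4, 20.6, 161.6]
orientation: [-2.164, 1.565, -2.491]
contact_force: [0.5, -1.0, -0.3]
opening: 85.1
```

```bash
python3 -c "
from h import *
plan([530.9,27.8,88],-18.2,4)"
```

```text
pos [528.4  20.6 161.6] F [ 0.5 -1.  -0.3] open 85.1 t 2.2 jaw -18.75 w [-0.0097 -0.0032  0.0047]
0 [18.39  1.98  0.07] [-0.0024 -0.0008  0.0012]
1 [18.39  1.96  0.06] [-0.0024 -0.0008  0.0012]
2 [18.39  1.94  0.05] [-0.0024 -0.0008  0.0012]
3 [18.4   1.91  0.04] [-0.0024 -0.0008  0.0012]
```

Emit:
step_arm:
  commands:
    - {"dx": 0, "dy": 7.8, "dz": 0.2, "rx": -0.01, "ry": -0.003, "rz": 0.004, "claw": 85}
    - {"dx": 18, "dy": 0, "dz": 0, "rx": 0, "ry": 0, "rz": 0, "claw": 85}
    - {"dx": 18, "dy": 0, "dz": 0, "rx": 0, "ry": 0, "rz": 0, "claw": 85}
    - {"dx": 18, "dy": 0, "dz": 0, "rx": 0, "ry": 0, "rz": 0, "claw": 85}
    - {"dx": 0, "dy": 0, "dz": 0, "rx": 0, "ry": 0, "rz": 0, "claw": 85}

```text
t: 2.7
tool_pos: [532.2, 29.1, 108.7]
orientation: [0.379, 1.569, 0.063]
contact_force: [0.5, 0.1, 0.2]
opening: 84.6
```

```bash
python3 -c "
from h import *
plan([530.9,27.8,88],-18.2,1)"
```

```text
pos [532.2  29.1 108.7] F [0.5 0.1 0.2] open 84.6 t 2.7 jaw -18.09 w [ 0.0018  0.0016 -0.0007]
0 [20.74 -1.69 -0.82] [ 0.0018  0.0016 -0.0007]
```

Emit:
step_arm:
  commands:
    - {"dx": 10.5, "dy": -1.7, "dz": -0.8, "rx": 0, "ry": 0.0015, "rz": 0, "claw": 85}
    - {"dx": 10.5, "dy": 0, "dz": 0, "rx": 0, "ry": 0, "rz": 0, "claw": 85}
    - {"dx": 0, "dy": 0, "dz": 0, "rx": 0, "ry": 0, "rz": 0, "claw": 50}
    - {"dx": 0, "dy": 0, "dz": 0, "rx": 0, "ry": 0, "rz": 0, "claw": 35}
    - {"dx": 0, "dy": 0, "dz": 0, "rx": 0, "ry": 0, "rz": 0, "claw": 20}
  squeeze: 40

```text
t: 3.2
tool_pos: [531.4, 27.7, 88.7]
orientation: [0.613, 1.569, 0.297]
contact_force: [-0.8, -0.3, -0.4]
opening: 43.2
```

Emit:
step_arm:
  commands:
    - {"dx": 0, "dy": 0, "dz": 0, "rx": 0, "ry": 0, "rz": 0, "claw": 20}
    - {"dx": 0, "dy": 0, "dz": 0, "rx": 0, "ry": 0, "rz": 0, "claw": 20}
    - {"dx": 0, "dy": 0, "dz": 0, "rx": 0, "ry": 0, "rz": 0, "claw": 20}
    - {"dx": 0, "dy": 0, "dz": 0, "rx": 0, "ry": 0, "rz": 0, "claw": 20}
  squeeze: 90

```text
t: 3.6
tool_pos: [531.4, 27.7, 88.8]
orientation: [0.594, 1.568, 0.278]
contact_force: [-1.3, -0.0, 8.3]
opening: 26.8
```

```bash
python3 -c "
from h import *
plan([530.9,27.8,88],-18.2,1)"
```

```text
pos [531.4  27.7  88.8] F [-1.3 -0.   8.3] open 26.8 t 3.6 jaw -18.11 w [ 0.0016  0.002  -0.0013]
0 [ 0.8  -0.05 -0.51] [ 0.0016  0.002  -0.0013]
```

Emit:
step_arm:
  commands:
    - {"dx": -10, "dy": 0, "dz": 0, "rx": 0, "ry": 0, "rz": 0, "claw": 20}
    - {"dx": -25, "dy": 0, "dz": 0, "rx": 0, "ry": 0, "rz": 0, "claw": 20}
    - {"dx": -30, "dy": 0, "dz": 0, "rx": 0, "ry": 0, "rz": 0, "claw": 20}
    - {"dx": -30, "dy": 0, "dz": 0, "rx": 0, "ry": 0, "rz": 0, "claw": 20}
    - {"dx": 0, "dy": 0, "dz": 0, "rx": 0, "ry": 0, "rz": 0, "claw": 20}

```text
t: 4.1
tool_pos: [532.3, 27.7, 187.1]
orientation: [0.48, 1.564, 0.163]
contact_force: [-0.3, 0.5, -2.7]
opening: 27.2
```

```bash
python3 - <<'E'
from h import *
plan([513.5,234.5,185],-18.2,5)
for n in('scene','top'):
    c=r.camera(n);np.savez(n+'2.npz',**c);P=pts(c)
    if n=='scene': save('s2.png',c['img'][120:320,200:450],3)
    hsv=cv2.cvtColor(c['img'],cv2.COLOR_RGB2HSV)
    near=(abs(P[...,0]-531)<60)&(abs(P[...,1]-28)<60)&(c['z_map']>0)
    g=(cv2.inRange(hsv,(40,80,40),(85,255,255))>0)&near&(P[...,2]<160)
    if g.any():
        q=P[g];print(n,'green',g.sum(),np.percentile(q[:,2],[0,2,50,98,100]).round(1),q.min(0).round(1),q.max(0).round(1)); v,u=np.nonzero(g);print(u.min(),u.max(),v.min(),v.max())
    for lo,hi in((60,75),):
        q=P[near&(P[...,2]>lo)&(P[...,2]<hi)];print(n,lo,len(q),np.median(q[:,2]),cv2.minEnclosingCircle(q[:,:2].astype(np.float32)))
E
```

```text
pos [532.3  27.7 187.1] F [-0.3  0.5 -2.7] open 27.2 t 4.1 jaw -18.12 w [ 0.0014  0.0062 -0.0032]
0 [  0.43  38.14 -16.43] [ 0.0003  0.0012 -0.0006]
1 [  0.43  38.13 -16.45] [ 0.0003  0.0012 -0.0006]
2 [  0.42  38.13 -16.46] [ 0.0003  0.0012 -0.0006]
3 [  0.42  38.13 -16.47] [ 0.0003  0.0012 -0.0006]
4 [  0.42  38.12 -16.48] [ 0.0003  0.0012 -0.0006]
scene green 190 [ 69.5 121.7 130.7 134.  135.1] [503.7   6.9  69.5] [554.5  52.6 135.1]
294 312 223 236
scene 60 386 69.73679195727601 ((528.7565307617188, 29.571975708007812), 36.03983688354492)
top 60 0 nan ((0.0, 0.0), 0.0)
  return _methods._mean(a, axis=axis, dtype=dtype,
  ret = ret.dtype.type(ret / rcount)
```

View pics/s2.png

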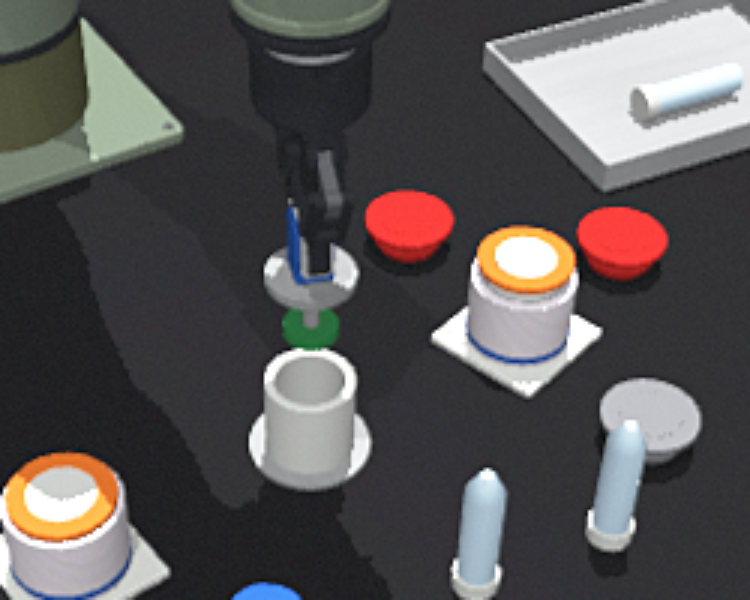

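The tool came out cleanly and hangs upright (green foot at crop (310,327), about 43 mm below the collar). Now part of the way toward the cap, for a wrist-camera check.

Emit:
step_arm:
  commands:
    - {"dx": 0, "dy": 20, "dz": -8.6, "rx": 0.001, "ry": 0.003, "rz": -0.0015, "claw": 20}
    - {"dx": 0, "dy": 35, "dz": -15.1, "rx": 0, "ry": 0.003, "rz": -0.0015, "claw": 20}
    - {"dx": 0, "dy": 35, "dz": -15.1, "rx": 0, "ry": 0, "rz": 0, "claw": 20}
    - {"dx": 0, "dy": 20, "dz": -8.6, "rx": 0, "ry": 0, "rz": 0, "claw": 20}
    - {"dx": 0, "dy": 0, "dz": 0, "rx": 0, "ry": 0, "rz": 0, "claw": 20}

```text
t: 4.7
tool_pos: [519.2, 150.2, 182.3]
orientation: [-2.923, 1.564, 3.048]
contact_force: [0.2, -0.8, -2.8]
opening: 27.0
```

```bash
cat > m2.py <<'E'
from h import *
def circ(q):
    from scipy.optimize import least_squares
    f=lambda p:np.hypot(q[:,0]-p[0],q[:,1]-p[1])-p[2]
    o=least_squares(f,[*q[:,:2].mean(0),35],loss='soft_l1');return o.x.round(2)
def rim(P,ok,cx,cy,lo,hi):
    m=ok&(np.hypot(P[...,0]-cx,P[...,1]-cy)<50)&(P[...,2]>lo)&(P[...,2]<hi)
    q=P[m].astype(np.float32)
    if len(q)<30: return None
    h=cv2.convexHull(q[:,:2])[:,0];return len(q),np.median(q[:,2]).round(1),'hullfit',circ(h),'enc',np.round(cv2.minEnclosingCircle(h)[0],1),round(cv2.minEnclosingCircle(h)[1],1)
if __name__=='__main__':
    plan([514,234.6,185],-18.2,5)
    for n in('wrist','top','scene'):
        s=r.state();c=r.camera(n);T=wristT(c,s) if n=='wrist' else None;P=pts(c,T);ok=c['z_map']>0
        np.savez(n+'3.npz',P=P,**c)
        print(n,'cap',rim(P,ok,514,234.6,83,94),'stand',rim(P,ok,529,28,64,75),'ring')
    save('w3.png',np.load('wrist3.npz')['img'])
E
python3 m2.py
```

```text
pos [519.2 150.2 182.3] F [ 0.2 -0.8 -2.8] open 27.0 t 4.7 jaw -17.91 w [ 0.0051 -0.0067  0.0015]
0 [-0.52 15.73 -6.18] [ 0.001  -0.0013  0.0003]
1 [-0.53 15.73 -6.19] [ 0.001  -0.0013  0.0003]
2 [-0.53 15.72 -6.21] [ 0.001  -0.0013  0.0003]
3 [-0.54 15.72 -6.22] [ 0.001  -0.0013  0.0003]
4 [-0.54 15.71 -6.24] [ 0.001  -0.0013  0.0003]Traceback (most recent call last):
  File "m2.py", line 16, in <module>
    print(n,'cap',rim(P,ok,514,234.6,83,94),'stand',rim(P,ok,529,28,64,75),'ring')
                  ~~~^^^^^^^^^^^^^^^^^^^^^^
  File "m2.py", line 10, in rim
    h=cv2.convexHull(q[:,:2])[:,0];return len(q),np.median(q[:,2]).round(1),'hullfit',circ(h),'enc',np.round(cv2.minEnclosingCircle(h)[0],1),round(cv2.minEnclosingCircle(h)[1],1)
      ~~~~~~~~~~~~~~^^^^^^^^^
cv2.error: OpenCV(4.12.0) /io/opencv/modules/imgproc/src/convhull.cpp:143: error: (-215:Assertion failed) total >= 0 && (depth == CV_32F || depth == CV_32S) in function 'convexHull'
```

```bash
sed -i 's/q\[:,:2\])\[:,0\]/np.ascontiguousarray(q[:,:2]))[:,0]/' m2.py; python3 m2.py
```

```text
pos [519.6 148.  182.3] F [ 0.1  0.1 -2.1] open 27.2 t 4.75 jaw -18.03 w [ 0.0031 -0.0061  0.0027]
0 [-0.54 16.12 -6.42] [ 0.0006 -0.0012  0.0005]
1 [-0.54 16.11 -6.43] [ 0.0006 -0.0012  0.0005]
2 [-0.53 16.11 -6.44] [ 0.0006 -0.0012  0.0005]
3 [-0.53 16.11 -6.45] [ 0.0006 -0.0012  0.0005]
4 [-0.53 16.1  -6.46] [ 0.0006 -0.0012  0.0005]
wrist cap (10116, np.float32(86.9), 'hullfit', array([514.23, 234.47,  37.64]), 'enc', array([514.2, 234.7]), 38.0) stand (184, np.float32(68.9), 'hullfit', array([529.76,  30.06,  33.28]), 'enc', array([530.9,  28.7]), 33.8) ring
top cap None stand (448, np.float32(71.3), 'hullfit', array([528.28,  28.65,  33.54]), 'enc', array([528.3,  28.5]), 34.0) ring
scene cap (574, np.float32(88.9), 'hullfit', array([513.47, 234.56,  38.52]), 'enc', array([513.2, 234.3]), 40.7) stand (321, np.float32(70.4), 'hullfit', array([528.65,  28.26,  34.18]), 'enc', array([529.6,  29.4]), 35.7) ring
```

View pics/w3.png

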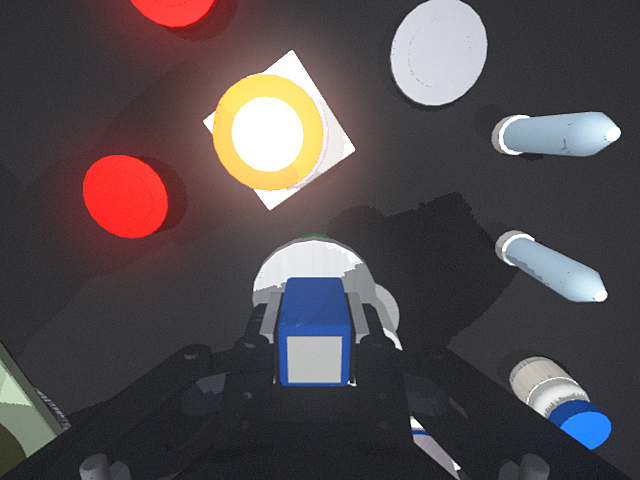

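The wrist view puts the cap at (268,133), i.e. (514.2, 234.5), agreeing with the other views to about 1 mm. The handle is square in the jaws. Moving over the cap.

Emit:
step_arm:
  commands:
    - {"dx": 0, "dy": 15, "dz": -6, "rx": 0.003, "ry": -0.006, "rz": 0.003, "claw": 20}
    - {"dx": 0, "dy": 25, "dz": -10, "rx": 0, "ry": 0, "rz": 0, "claw": 20}
    - {"dx": 0, "dy": 25, "dz": -10, "rx": 0, "ry": 0, "rz": 0, "claw": 20}
    - {"dx": 0, "dy": 15.6, "dz": -6, "rx": 0, "ry": 0, "rz": 0, "claw": 20}
    - {"dx": 0, "dy": 0, "dz": 0, "rx": 0, "ry": 0, "rz": 0, "claw": 20}

```text
t: 5.4
tool_pos: [514.9, 235.0, 183.0]
orientation: [1.109, 1.569, 0.791]
contact_force: [-0.0, -1.3, -2.7]
opening: 26.7
```

Emit:
step_arm:
  commands:
    - {"dx": 10, "dy": 0, "dz": 0, "rx": 0, "ry": 0, "rz": 0, "claw": 20}
    - {"dx": 8, "dy": 0, "dz": 0, "rx": 0, "ry": 0, "rz": 0, "claw": 20}
    - {"dx": 0, "dy": 0, "dz": 0, "rx": 0, "ry": 0, "rz": 0, "claw": 20}
    - {"dx": 0, "dy": 0, "dz": 0, "rx": 0, "ry": 0, "rz": 0, "claw": 20}

```text
t: 5.8
tool_pos: [515.3, 232.8, 165.1]
orientation: [0.448, 1.57, 0.128]
contact_force: [0.8, 0.5, -1.9]
opening: 27.2
```

```bash
python3 - <<'E'
from h import *
plan([514.2,234.5,150],-18.2,1)
c=r.camera('scene');P=pts(c);hsv=cv2.cvtColor(c['img'],cv2.COLOR_RGB2HSV)
g=(cv2.inRange(hsv,(40,80,40),(85,255,255))>0)&(np.hypot(P[...,0]-514,P[...,1]-234)<45)&(P[...,2]<160)
q=P[g];print(len(q),np.percentile(q[:,2],[2,10,50,90,98]).round(1),np.median(q,0).round(1));save('s4.png',c['img'][130:280,300:460],4)
E
```

```text
pos [515.3 232.8 165.1] F [ 0.8  0.5 -1.9] open 27.2 t 5.8 jaw -18.38 w [-0.0031  0.001  -0.0005]
0 [15.05  1.22 -1.62] [-0.0031  0.001  -0.0005]
150 [100.1 102.9 108.8 111.2 112.7] [522.1 226.7 108.8]
```

View pics/s4.png

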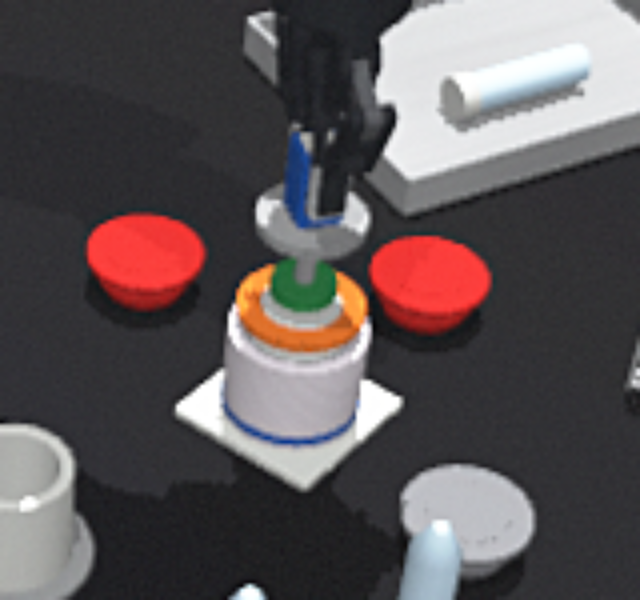

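The scene crop shows the foot centred over the cap with a gap of about 12 mm. Correcting sideways and descending.

Emit:
step_arm:
  commands:
    - {"dx": 4, "dy": 1.2, "dz": -1.6, "rx": -0.003, "ry": 0.001, "rz": 0, "claw": 20}
    - {"dx": 4, "dy": 0, "dz": 0, "rx": 0, "ry": 0, "rz": 0, "claw": 20}
    - {"dx": 0, "dy": 0, "dz": 0, "rx": 0, "ry": 0, "rz": 0, "claw": 20}
    - {"dx": 0, "dy": 0, "dz": 0, "rx": 0, "ry": 0, "rz": 0, "claw": 20}
  squeeze: 110

```text
t: 6.25
tool_pos: [514.1, 235.1, 157.2]
orientation: [1.286, 1.57, 0.969]
contact_force: [0.1, -0.6, -2.9]
opening: 26.7
```

Emit:
step_arm:
  commands:
    - {"dx": 1, "dy": 0, "dz": 0, "rx": 0, "ry": 0, "rz": 0, "claw": 20}
    - {"dx": 1, "dy": 0, "dz": 0, "rx": 0, "ry": 0, "rz": 0, "claw": 20}
    - {"dx": 0, "dy": 0, "dz": 0, "rx": 0, "ry": 0, "rz": 0, "claw": 20}
    - {"dx": 0, "dy": 0, "dz": 0, "rx": 0, "ry": 0, "rz": 0, "claw": 20}

```text
t: 6.65
tool_pos: [514.1, 235.1, 155.3]
orientation: [1.222, 1.57, 0.905]
contact_force: [-0.7, -0.1, -1.8]
opening: 26.8
```

```bash
python3 -c "
from h import *
plan([514.2,234.5,150],-18.2,1)"
```

```text
pos [514.1 235.1 155.3] F [-0.7 -0.1 -1.8] open 26.8 t 6.65 jaw -18.16 w [ 0.0006  0.0004 -0.0011]
0 [ 5.33 -0.58  0.25] [ 0.0006  0.0004 -0.0011]
```

Pose is good. Now small pressing steps, watching the force (baseline about −2.4 N with the tool's weight).

Emit:
step_arm:
  commands:
    - {"dx": 1, "dy": -0.5, "dz": 0, "rx": 0, "ry": 0, "rz": 0, "claw": 20}
    - {"dx": 1, "dy": 0, "dz": 0, "rx": 0, "ry": 0, "rz": 0, "claw": 20}
    - {"dx": 0, "dy": 0, "dz": 0, "rx": 0, "ry": 0, "rz": 0, "claw": 20}

```text
t: 6.95
tool_pos: [514.1, 234.7, 153.4]
orientation: [1.159, 1.569, 0.842]
contact_force: [-0.9, 0.0, 1.1]
opening: 27.0
```

Emit:
step_arm:
  commands:
    - {"dx": 1, "dy": 0, "dz": 0, "rx": 0, "ry": 0, "rz": 0, "claw": 20}
    - {"dx": 1, "dy": 0, "dz": 0, "rx": 0, "ry": 0, "rz": 0, "claw": 20}
    - {"dx": 0, "dy": 0, "dz": 0, "rx": 0, "ry": 0, "rz": 0, "claw": 20}

```text
t: 7.25
tool_pos: [514.1, 234.8, 151.5]
orientation: [1.125, 1.569, 0.808]
contact_force: [-1.8, -0.2, 5.7]
opening: 26.7
```

Emit:
step_arm:
  commands:
    - {"dx": 1, "dy": 0, "dz": 0, "rx": 0, "ry": 0, "rz": 0, "claw": 20}
    - {"dx": 1, "dy": 0, "dz": 0, "rx": 0, "ry": 0, "rz": 0, "claw": 20}
    - {"dx": 0, "dy": 0, "dz": 0, "rx": 0, "ry": 0, "rz": 0, "claw": 20}

```text
t: 7.55
tool_pos: [514.0, 234.7, 149.2]
orientation: [1.238, 1.57, 0.921]
contact_force: [0.7, 0.4, 1.7]
opening: 26.8
```

Emit:
step_arm:
  commands:
    - {"dx": 1, "dy": 0, "dz": 0, "rx": 0, "ry": 0, "rz": 0, "claw": 20}
    - {"dx": 1, "dy": 0, "dz": 0, "rx": 0, "ry": 0, "rz": 0, "claw": 20}
    - {"dx": 0, "dy": 0, "dz": 0, "rx": 0, "ry": 0, "rz": 0, "claw": 20}

```text
t: 7.85
tool_pos: [513.8, 234.5, 147.0]
orientation: [1.786, 1.57, 1.469]
contact_force: [0.1, -1.0, -2.4]
opening: 26.8
```

Emit:
step_arm:
  commands:
    - {"dx": 1, "dy": 0, "dz": 0, "rx": 0, "ry": 0, "rz": 0, "claw": 20}
    - {"dx": 0, "dy": 0, "dz": 0, "rx": 0, "ry": 0, "rz": 0, "claw": 20}

```text
t: 8.05
tool_pos: [513.9, 234.6, 146.1]
orientation: [1.491, 1.57, 1.174]
contact_force: [0.0, 0.7, -2.1]
opening: 26.7
```

```bash
cat > cap.py <<'E'
from h import *
plan([514.2,234.5,150],-18.2,1)
c=r.camera('scene');P=pts(c);hsv=cv2.cvtColor(c['img'],cv2.COLOR_RGB2HSV)
m=(cv2.inRange(hsv,(8,150,120),(22,255,255))>0)&(c['z_map']>0)
for x,y in((514,234.5),(543,-174)):
    q=P[m&(np.hypot(P[...,0]-x,P[...,1]-y)<45)];A=np.c_[q[:,:2]-[x,y],np.ones(len(q))];k=abs(q[:,2]-np.median(q[:,2]))<4
    print(len(q),np.median(q,0).round(1),'plane slopes,z',np.linalg.lstsq(A[k],q[k,2],rcond=None)[0].round(3))
E
python3 cap.py
```

```text
pos [513.9 234.6 146.1] F [ 0.   0.7 -2.1] open 26.7 t 8.05 jaw -18.17 w [ 0.0006  0.0001 -0.0008]
0 [-3.9   0.02  0.33] [ 0.0006  0.0001 -0.0008]
277 [525.4 226.   77.4] plane slopes,z [-6.0000e-03  6.0000e-03  7.7456e+01]
490 [ 550.2 -177.    77.2] plane slopes,z [-8.0000e-03  2.0000e-03  7.7174e+01]
```

The cap has clicked home: its flange is level with the closed cap (77.4 vs 77.2 in the same view), slope under 0.01, and the load is back to the tool's weight. Lifting and going back.

Emit:
step_arm:
  commands:
    - {"dx": -10, "dy": 0, "dz": 0, "rx": 0, "ry": 0, "rz": 0, "claw": 20}
    - {"dx": -25, "dy": 0, "dz": 0, "rx": 0, "ry": 0, "rz": 0, "claw": 20}
    - {"dx": -10, "dy": 0, "dz": 0, "rx": 0, "ry": 0, "rz": 0, "claw": 20}
    - {"dx": 0, "dy": -15, "dz": 6.2, "rx": 0, "ry": 0, "rz": 0, "claw": 20}
    - {"dx": 0, "dy": -30, "dz": 12.4, "rx": 0, "ry": 0, "rz": 0, "claw": 20}

```text
t: 8.6
tool_pos: [517.2, 186.9, 191.3]
orientation: [1.412, 1.568, 1.098]
contact_force: [0.7, -0.8, -2.3]
opening: 26.9
```

Emit:
step_arm:
  commands:
    - {"dx": 0, "dy": -35, "dz": 14.5, "rx": 0, "ry": 0, "rz": 0, "claw": 20}
    - {"dx": 0, "dy": -35, "dz": 14.5, "rx": 0, "ry": 0, "rz": 0, "claw": 20}
    - {"dx": 0, "dy": -35, "dz": 14.5, "rx": 0, "ry": 0, "rz": 0, "claw": 20}
    - {"dx": 0, "dy": -26, "dz": 11, "rx": 0, "ry": 0, "rz": 0, "claw": 20}
    - {"dx": 0, "dy": -15, "dz": 6, "rx": 0, "ry": 0, "rz": 0, "claw": 20}

```text
t: 9.1
tool_pos: [529.3, 25.0, 190.9]
orientation: [-0.471, 1.57, -0.791]
contact_force: [0.7, 0.6, -3.2]
opening: 26.8
```

Emit:
step_arm:
  commands:
    - {"dx": 0, "dy": 0, "dz": 0, "rx": 0, "ry": 0, "rz": 0, "claw": 20}
    - {"dx": 0, "dy": 0, "dz": 0, "rx": 0, "ry": 0, "rz": 0, "claw": 20}

```text
t: 9.3
tool_pos: [529.3, 28.2, 191.0]
orientation: [1.586, 1.57, 1.269]
contact_force: [0.8, 0.9, -2.6]
opening: 27.1
```

```bash
python3 -c "
from h import *
plan([529.5,28.2,150],-18.2,2)"; python3 cap.py
```

```text
pos [529.3  28.2 191. ] F [ 0.8  0.9 -2.6] open 27.1 t 9.3 jaw -18.2 w [ 0.     -0.     -0.0011]
0 [ 2.048e+01 -1.000e-02  8.000e-02] [ 0.     -0.     -0.0006]
1 [20.48 -0.    0.08] [ 0.     -0.     -0.0006]
pos [529.3  28.2 191. ] F [ 0.8  0.9 -2.6] open 27.1 t 9.3 jaw -18.2 w [ 0.     -0.     -0.0011]
0 [ 41.18 191.18 -78.81] [ 0.     -0.     -0.0011]
307 [520.2 230.   77.2] plane slopes,z [-3.0000e-03  0.0000e+00  7.7365e+01]
493 [ 549.8 -176.    76.9] plane slopes,z [-1.0000e-02  3.0000e-03  7.7001e+01]
```

Emit:
step_arm:
  commands:
    - {"dx": 30, "dy": 0, "dz": 0, "rx": 0, "ry": 0, "rz": 0, "claw": 20}
    - {"dx": 15, "dy": 0, "dz": 0, "rx": 0, "ry": 0, "rz": 0, "claw": 20}
    - {"dx": 10, "dy": 0, "dz": 0, "rx": 0, "ry": 0, "rz": 0, "claw": 20}
    - {"dx": 10, "dy": 0, "dz": 0, "rx": 0, "ry": 0, "rz": 0, "claw": 20}
    - {"dx": 0, "dy": 0, "dz": 0, "rx": 0, "ry": 0, "rz": 0, "claw": 20}

```text
t: 9.85
tool_pos: [529.3, 28.8, 125.4]
orientation: [2.363, 1.57, 2.047]
contact_force: [-0.5, 0.1, -2.5]
opening: 26.8
```

Emit:
step_arm:
  commands:
    - {"dx": 15, "dy": 0, "dz": 0, "rx": 0, "ry": 0, "rz": 0, "claw": 20}
    - {"dx": 10, "dy": 0, "dz": 0, "rx": 0, "ry": 0, "rz": 0, "claw": 20}
    - {"dx": 7, "dy": 0, "dz": 0, "rx": 0, "ry": 0, "rz": 0, "claw": 20}
    - {"dx": 2, "dy": 0, "dz": 0, "rx": 0, "ry": 0, "rz": 0, "claw": 20}
    - {"dx": 0, "dy": 0, "dz": 0, "rx": 0, "ry": 0, "rz": 0, "claw": 20}

```text
t: 10.35
tool_pos: [529.7, 28.6, 92.2]
orientation: [1.259, 1.57, 0.942]
contact_force: [0.0, 1.2, -1.5]
opening: 26.9
```

Emit:
step_arm:
  commands:
    - {"dx": 1, "dy": 0, "dz": 0, "rx": 0, "ry": 0, "rz": 0, "claw": 20}
    - {"dx": 1, "dy": 0, "dz": 0, "rx": 0, "ry": 0, "rz": 0, "claw": 20}
    - {"dx": 0, "dy": 0, "dz": 0, "rx": 0, "ry": 0, "rz": 0, "claw": 20}
    - {"dx": 0, "dy": 0, "dz": 0, "rx": 0, "ry": 0, "rz": 0, "claw": 20}

```text
t: 10.75
tool_pos: [529.7, 28.6, 90.3]
orientation: [1.144, 1.569, 0.827]
contact_force: [-0.1, 0.2, -2.3]
opening: 26.9
```

Emit:
step_arm:
  commands:
    - {"dx": 1, "dy": 0, "dz": 0, "rx": 0, "ry": 0, "rz": 0, "claw": 20}
    - {"dx": 0.5, "dy": 0, "dz": 0, "rx": 0, "ry": 0, "rz": 0, "claw": 20}
    - {"dx": 0, "dy": 0, "dz": 0, "rx": 0, "ry": 0, "rz": 0, "claw": 20}

```text
t: 11.05
tool_pos: [529.7, 28.6, 88.9]
orientation: [1.118, 1.57, 0.801]
contact_force: [-1.6, -0.5, 3.9]
opening: 27.0
```

Emit:
step_arm:
  commands:
    - {"dx": 0.5, "dy": 0, "dz": 0, "rx": 0, "ry": 0, "rz": 0, "claw": 20}
    - {"dx": 0, "dy": 0, "dz": 0, "rx": 0, "ry": 0, "rz": 0, "claw": 20}
    - {"dx": 0, "dy": 0, "dz": 0, "rx": 0, "ry": 0, "rz": 0, "claw": 20}

```text
t: 11.35
tool_pos: [529.7, 28.6, 88.8]
orientation: [0.935, 1.569, 0.618]
contact_force: [-4.6, -0.2, 17.0]
opening: 27.1
```

The collar is bearing on the stand. Release and withdraw.

Emit:
step_arm:
  commands:
    - {"dx": -0.3, "dy": 0, "dz": 0, "rx": 0, "ry": 0, "rz": 0, "claw": 30}
    - {"dx": 0, "dy": 0, "dz": 0, "rx": 0, "ry": 0, "rz": 0, "claw": 40}
    - {"dx": 0, "dy": 0, "dz": 0, "rx": 0, "ry": 0, "rz": 0, "claw": 60}
    - {"dx": 0, "dy": 0, "dz": 0, "rx": 0, "ry": 0, "rz": 0, "claw": 80}
    - {"dx": 0, "dy": 0, "dz": 0, "rx": 0, "ry": 0, "rz": 0, "claw": 80}
  squeeze: 40

```text
t: 11.85
tool_pos: [529.6, 28.6, 88.4]
orientation: [1.299, 1.57, 0.982]
contact_force: [0.4, -0.2, 0.3]
opening: 79.7
```

Emit:
step_arm:
  commands:
    - {"dx": 0, "dy": 0, "dz": 0, "rx": 0, "ry": 0, "rz": 0, "claw": 80}
    - {"dx": -20, "dy": 0, "dz": 0, "rx": 0, "ry": 0, "rz": 0, "claw": 80}
    - {"dx": -30, "dy": 0, "dz": 0, "rx": 0, "ry": 0, "rz": 0, "claw": 80}
    - {"dx": -40, "dy": 0, "dz": 0, "rx": 0, "ry": 0, "rz": 0, "claw": 80}
    - {"dx": -20, "dy": 0, "dz": 0, "rx": 0, "ry": 0, "rz": 0, "claw": 80}

```text
t: 12.35
tool_pos: [530.1, 28.5, 201.2]
orientation: [0.667, 1.567, 0.35]
contact_force: [0.4, -0.9, -0.7]
opening: 79.9
```

Emit:
step_arm:
  commands:
    - {"dx": 0, "dy": -30, "dz": 0, "rx": 0, "ry": 0, "rz": 0, "claw": 80}
    - {"dx": 0, "dy": -40, "dz": 0, "rx": 0, "ry": 0, "rz": 0, "claw": 80}
    - {"dx": 0, "dy": -30, "dz": 0, "rx": 0, "ry": 0, "rz": 0, "claw": 80}
    - {"dx": 0, "dy": 0, "dz": 0, "rx": 0, "ry": 0, "rz": 0, "claw": 80}
    - {"dx": 0, "dy": 0, "dz": 0, "rx": 0, "ry": 0, "rz": 0, "claw": 80}

```text
t: 12.85
tool_pos: [498.4, -66.6, 198.4]
orientation: [1.26, 1.569, 0.942]
contact_force: [0.2, 1.3, -0.3]
opening: 80.0
```

```bash
python3 cap.py; python3 - <<'E'
from m2 import *
for n in('wrist','scene'):
    s=r.state();c=r.camera(n);P=pts(c,wristT(c,s) if n=='wrist' else None);ok=c['z_map']>0
    print(n,'collar',rim(P,ok,529.5,28.5,74,84),'handle',rim(P,ok,529.5,28.5,121,133),'cap',rim(P,ok,514.2,234.5,72,84))
save('s5.png',c['img'])
E
```

```text
pos [498.4 -66.6 198.4] F [ 0.2  1.3 -0.3] open 80.0 t 12.85 jaw -18.21 w [-0.0002  0.0004 -0.0014]
0 [ 48.78 290.86 -79.13] [-0.0002  0.0004 -0.0014]
308 [519.3 230.3  77.4] plane slopes,z [-4.0000e-03  0.0000e+00  7.7367e+01]
500 [ 549.9 -176.    77.2] plane slopes,z [-8.0000e-03 -1.0000e-03  7.7222e+01]
wrist collar (3921, np.float32(77.5), 'hullfit', array([530.09,  28.48,  31.64]), 'enc', array([530.2,  28.6]), 31.9) handle (2265, np.float32(125.8), 'hullfit', array([530.12,  28.24,  17.36]), 'enc', array([530. ,  28.5]), 18.2) cap None
scene collar (331, np.float32(79.4), 'hullfit', array([529.75,  27.75,  32.2 ]), 'enc', array([530.3,  27.3]), 33.9) handle (141, np.float32(127.2), 'hullfit', array([531.39,  28.15,  16.79]), 'enc', array([530.8,  28.5]), 18.4) cap (597, np.float32(77.5), 'hullfit', array([514.76, 233.02,  40.2 ]), 'enc', array([514.4, 232.3]), 41.9)
```

View pics/s5.png

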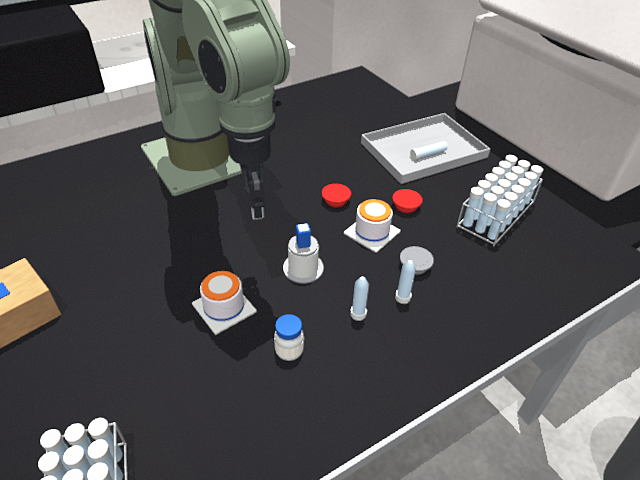

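The final view shows the tool upright in its stand (303,250) with the collar at its original height, and the cap at (375,212) flush on the rim. The tubes and jar are where they were and the arm is clear. Handing in.

```bash
python3 -c "
from rig import r
print(r.close_job())"
```

```text
the job is handed in; nothing more can be done
None
```

The cap is pressed home, the tool is back upright in its stand and released, and the job is handed in at about 13 s. No verdict was reported.

- **Pressing:** I lowered the tool's foot onto the middle of the cap in 1 mm steps. The highest force I read was about 8 N net, but I only had readings every few rows. The cap clicked about 7 mm down, and the force then dropped back to the tool's weight.
- **Cap:** its flange stands within about 0.3 mm of the closed bucket's cap in the same view, and its slope is under 0.01.
- **Tool:** it is within about 1 mm of the estimated stand centre, and its collar is at its starting height. Collar and handle centres agree, so it is upright.
- **Surroundings:** the tubes, jar and closed bucket look unmoved by eye, and the arm is clear of everything.
- **Disagreements:** the cameras differ by 1–2 mm, within calibration. The scene camera's final fit of the cap centre was 1.5–2 mm off the earlier one, and the wrist camera could not see the cap to settle it. The first three move calls were refused because fields were missing, so nothing moved.

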